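Centre the wobbly seasoning jar on the bench scale

TASK

The small seasoning jar stands off to one side of the scale's round pan. With light pushes or taps of the fingers, low down on its belly, slide it to the middle of the pan, within about half a centimetre, and leave it standing upright there, untouched. Do not grip or lift it, knock it over or hit it hard, and leave the bottle, cup and tin around the scale where they are.

Things in the scene. Friction and masses are not known exactly. Their poses are not given: they have to be found in the camera images.
- jar: Terracotta seasoning jar, steel cap, loose, upright on the pan, 58 mm high, 140 to 270 g. Wobbly: foot only 36 mm across, then a belly 64 mm across at 12 to 17 mm height, narrowing to a cap 36 mm across from 44 mm up. Pushed at the belly it slides; near the cap it tips. Origin: centre of its underside, z up its axis. Starts 20 to 42 mm off the pan's middle, any direction.
- pan_middle (a point): Centre of the flat top of the scale's round aluminium pan: fixed, no rim, 140 mm in diameter, top 51 mm above the table. A thin dark circle 80 mm across is marked round its middle, 8 mm outside the belly all round when the jar is centred.
- pan: The same fixed round pan. Origin on its axis, 13 mm below its top face; z up.
- scale: White bench scale housing, fixed, 240 x 190 mm, top 38 mm above the table (buttons to 42 mm), 13 mm below the pan's top. Origin on the table below the middle of the pan; the housing reaches 150 mm towards its own -x (display side), 90 mm to +x, 95 mm to each side.
- sauce_bottle: Bystander: amber sauce bottle with black cap, 52 mm in diameter, 125 mm high, standing loose on the table at least 170 mm from the middle of the pan. Origin: centre of its underside.
- steel_cup: Bystander: open steel cup, 70 mm in diameter, 75 mm high, standing loose on the table at least 170 mm from the middle of the pan. Origin: centre of its underside.
- spice_tin: Bystander: steel tin with paper label, 60 mm in diameter, 90 mm high, standing loose on the table at least 170 mm from the middle of the pan. Origin: centre of its underside.

How it is judged:
By the outcome, as a careful person would: the job done as asked, in the order asked, and still so for the second after the job is handed in, with the robot touching nothing.
It also fails if it takes over 45 s, if anything falls off the work surface, if the arm or the gripper's body presses on something with over 40 N, if the wrist force passes 120 N, or if a joint passes its speed limit or range.

ROBOT

A 6-joint arm with a two-finger parallel gripper is mounted at the origin on the work surface. World frame = base frame: x ahead of the robot, y to its left, z up, the work surface at z = 0. Lengths are in m, angles in rad, forces in N, time in s.
With the tool pointing down it reaches from about 0.35 to 0.775 m from the base axis. Payload 5.5 kg.
Tool frame: the origin (TCP) lies between the finger pads; the fingertips stand 11 mm ahead of it and the grasp point (between the pads) lies 8 mm behind it (tips_ahead is the distance from the TCP to the fingertips, in m); z points along the fingers, y is the line along which they close (so a half turn about z gives the same grasp; the last joint's range is limited). The gripper opens to 85 mm and grips with 20 to 120 N. Pads are 22 mm wide; open, the fingers measure 114 mm over their backs; the gripper's body (76 mm by 85 mm) begins 54 mm behind the grasp point. The pads swing forward as they close: fully open they stand 13 mm farther back than shut.
Start: joints at [-1.247, 0.313, 0.046, 1.304, 0, 1.431], TCP at [0.257, -0.514, 0.242] pointing down, gripper open.
Joint ranges: [-2.76, 2.76], [-0.86, 1.69], [-1.03, 1.26], [-2.2, 2.34], [-1.47, 1.5], [-3.14, 3.14]. Speed limits (rad/s): [2.57, 2.57, 3.14, 3.14, 3.14, 3.14].

INTERFACE

Orientations are given as a unit quaternion [w, x, y, z].
In Python, from workcell import * gives the robot as it stands. The module is installed in compiled form; this text tells all that it offers.
- The arm moves only by the tool jog_arm, never from a script. Its argument "moves" is a list of rows, each an object with "fingers": the closure, from 0 (fully open) to 1 (shut); "slide": the shift along the tool's x, y, z in mm, a list of three; "angular": the turn, a rotation vector about the tool's x, y, z in degrees, a list of three. A call has 1 to 10 rows; each row is the pose to reach, as a shift and turn from the pose commanded when the call began, along the tool's axes at that moment; what a row does not reach only later rows make up. A row lasts 1/12 s, in which the tool goes at most 41.7 mm and 7.16 degrees, less where a joint would pass 70% of its speed; a pose out of reach is approached as far as the arm can. A call with a gripper value outside its range is refused whole. The fingers move at their own pace and stop on an object; "squeeze" is the grip in N (left out, the last holds). Time passes only in rows, so rows that repeat a pose let the fingers close. It gives the time, the measured TCP pose, the force, the opening and the grip force at its end, in the units of the state.
- get_state(): the state, without advancing time (a new reading comes with each control period).
- read_camera(name): name is "scene" or "side" or "wrist"; returns a dict with "color" (400x640x3 uint8, red, green, blue), "fovy" (degrees; the focal length in pixels is half the picture's height over the tangent of half this angle, whatever the lens; pixels are square), "cx", "cy" (the principal point, pixels), "world_from_camera" (4x4, takes a point from camera to world coordinates); the wrist camera has in their place "tool_from_camera" (4x4, takes a point from camera to tool coordinates, whose origin is the TCP and whose axes are the flange's). Camera axes: x right, y down, z forward; pixel columns grow to the right and rows downward; lengths in m; the calibration is good to about 2 mm. The wrist camera is an equidistant fisheye: a pixel r from the principal point sees the ray r / f radians off the axis. A picture is of the moment at which its call begins: read the wrist's pose just before it. There is no depth.
- hand_in(): hands the job in; it is judged then, once.
Trained networks look in a picture, given as the dict that the camera call returned (one of the last four; its "shot" number tells which), for a name from the list of things; names that differ only in an ending like _2 or _b are one class to them, and where a whole thing is asked for, a point or a joint stands for the part that bears it (a point fixed in the world has none). Each returns a list of dicts, best first, with "p" (0 to 1); they miss things now and then, are a little off and sometimes report something else, mostly with a low value. They report only what shows in the picture. A call takes as long as a camera call.
- look_for(target, picture): "point" ([column, row] in pixels, amid what is visible of it).
- tip_of(target, picture): "point" ([column, row] in pixels: a listed point, or the origin of a listed thing).
The state is a dict: "clock": time; "joint_pos": joint angles; "qvel": joint speeds; "tau": joint torques, N m; "tcp_pos": TCP position; "orientation": TCP orientation; "wrist_force": force on the tool from outside, world axes, zero at the start; "ft_torque": the same for the moment, N m; "finger_gap": finger opening in m; "grip_force": force on a finger pad.
Only numpy, scipy, OpenCV 4.12 (cv2) and the standard library are available. Lean on these libraries where they do the work, as an engineer would, in place of code of your own. Each camera call takes 0.05 s, during which the arm holds its last target. There are 200 camera calls.

## Working session

There is one attempt and no reset: what is moved stays moved. The work goes in short steps, Python scripts to look and compute and a tool call to move; the robot and the scene stay as the last step left them, time stands still between calls to the robot, and variables do not carry over. Pictures are saved under pics/ and viewed, at most 10 in all, crops included, and the job is handed in when it is done.

Besides the shell and the picture viewer there is one more tool, called as a command line: name --argument value ..., lists and objects as JSON in quotes. jog_arm: Moves the arm, as the interface text tells. Its arguments: {"type":"object","properties":{"moves":{"type":"array","items":{"type":"object","properties":{"fingers":{"type":"number"},"slide":{"type":"array","items":{"type":"number"}},"angular":{"type":"array","items":{"type":"number"}}}}},"squeeze":{"type":"number"}},"required":["moves"]}

```bash
mkdir -p pics; cat > h.py <<'E'
from workcell import *
import numpy as np, cv2
from scipy.spatial.transform import Rotation as R
def ray(pic,pt,st=None):
    f=200/np.tan(np.radians(pic["fovy"])/2)
    u=np.array([pt[0]-pic["cx"],pt[1]-pic["cy"]])
    if "world_from_camera" in pic:
        T=np.array(pic["world_from_camera"]); d=np.array([u[0]/f,u[1]/f,1])
    else:
        r=np.hypot(*u); th=r/f; d=np.array([*(u/max(r,1e-9)*np.sin(th)),np.cos(th)])
        W=np.eye(4); q=st["orientation"]; W[:3,:3]=R.from_quat([q[1],q[2],q[3],q[0]]).as_matrix(); W[:3,3]=st["tcp_pos"]
        T=W@np.array(pic["tool_from_camera"])
    return T[:3,3],T[:3,:3]@d
def at(pic,pt,z,st=None):
    o,d=ray(pic,pt,st); return o+d*(z-o[2])/d[2]
def proj(pic,p,st=None):
    T=np.array(pic["world_from_camera"]); f=200/np.tan(np.radians(pic["fovy"])/2)
    c=np.linalg.inv(T)@np.append(p,1); return np.array([pic["cx"]+f*c[0]/c[2],pic["cy"]+f*c[1]/c[2]])
def save(pic,name): cv2.imwrite("pics/"+name,cv2.cvtColor(pic["color"],cv2.COLOR_RGB2BGR))
E
python3 - <<'E'
from h import *
np.set_printoptions(precision=4,suppress=True)
s=get_state(); print(s["tcp_pos"],s["orientation"],s["finger_gap"])
for c in ("scene","side"):
    p=read_camera(c); save(p,c+"0.png"); print(c,np.array(p["world_from_camera"]),p["fovy"])
    for n,z in (("jar",.051),("pan_middle",.051),("pan",.038),("scale",0),("sauce_bottle",0),("steel_cup",0),("spice_tin",0)):
        for r in tip_of(n,p)[:1]: print(n,r["p"],np.array(r["point"]),at(p,r["point"],z))
E
```

```text
[ 0.257  -0.5138  0.2414] [-0.0009  0.9732  0.2298 -0.0001] 0.08575190560106123
scene [[ 0.4813  0.591  -0.6474  1.2678]
 [ 0.8765 -0.3346  0.3462 -0.2987]
 [-0.0121 -0.734  -0.679   0.769 ]
 [ 0.      0.      0.      1.    ]] 46.77115277384659
jar 0.97 [339.1 167.6] [0.5224 0.1688 0.051 ]
pan_middle 0.75 [339.1 181.1] [0.5656 0.1428 0.051 ]
pan 0.81 [337.2 183.8] [0.5591 0.1417 0.038 ]
scale 0.8 [337.  193.6] [0.5535 0.1455 0.    ]
sauce_bottle 0.84 [360.1 246.7] [0.7261 0.1013 0.    ]
steel_cup 0.63 [415.5 192.4] [0.6448 0.3157 0.    ]
spice_tin 0.63 [258.8 196.2] [ 0.4671 -0.0262  0.    ]
side [[-0.9754 -0.1605  0.1509  0.4514]
 [-0.22    0.6768 -0.7025  0.7929]
 [ 0.0106 -0.7184 -0.6955  0.7921]
 [ 0.      0.      0.      1.    ]] 43.680511710815466
jar 0.71 [342.9 253.5] [0.5284 0.1721 0.051 ]
pan_middle 0.67 [336.  245.7] [0.5452 0.1557 0.051 ]
pan 0.59 [334.5 243.1] [0.5511 0.1385 0.038 ]
scale 0.92 [333.5 255.8] [0.5514 0.1399 0.    ]
sauce_bottle 0.86 [260.5 230.4] [0.7181 0.1065 0.    ]
steel_cup 0.96 [261.9 320.5] [0.6493 0.3201 0.    ]
spice_tin 0.82 [384.8 202.5] [ 0.4679 -0.0414  0.    ]
```

```bash
python3 - <<'E'
import cv2,numpy as np
a=cv2.imread("pics/scene0.png")[100:280,220:460];b=cv2.imread("pics/side0.png")[160:340,220:460]
cv2.imwrite("pics/a.png",np.vstack([cv2.resize(a,None,fx=1.65,fy=1.65,interpolation=2),cv2.resize(b,None,fx=1.65,fy=1.65,interpolation=2)]))
cv2.imwrite("pics/a.png",np.hstack([cv2.resize(x,None,fx=1.66,fy=1.66,interpolation=2) for x in(a,b)]))
E
```

```text
(no output)
```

View pics/a.png

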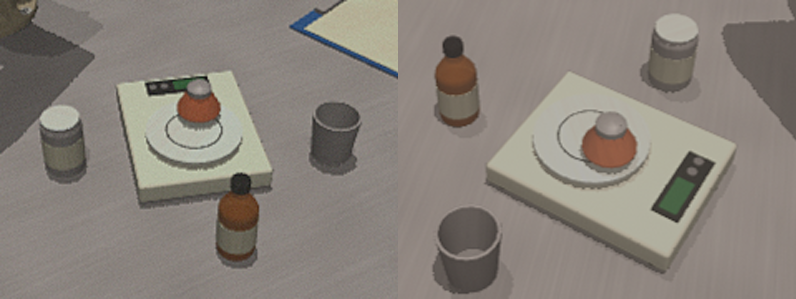

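The jar stands on the display side of the pan, about 40 mm off the middle. In the crop its cap is at about (199,88) in the left half and (611,124) in the right, and the drawn circle's middle is at about (194,131) and (590,137). The push needs to go roughly along world (+0.79,-0.62). I'll move to behind the jar, still high, with the fingers half open as a cradle.

jog_arm --moves '[{"slide":[520,-545,0],"angular":[0,0,-115],"fingers":0.5},{"slide":[520,-545,0],"angular":[0,0,-115],"fingers":0.5},{"slide":[520,-545,0],"angular":[0,0,-115],"fingers":0.5},{"slide":[520,-545,0],"angular":[0,0,-115],"fingers":0.5},{"slide":[520,-545,0],"angular":[0,0,-115],"fingers":0.5},{"slide":[520,-545,0],"angular":[0,0,-115],"fingers":0.5},{"slide":[520,-545,0],"angular":[0,0,-115],"fingers":0.5},{"slide":[520,-545,0],"angular":[0,0,-115],"fingers":0.5},{"slide":[520,-545,0],"angular":[0,0,-115],"fingers":0.5},{"slide":[520,-545,0],"angular":[0,0,-115],"fingers":0.5}]'

```text
clock: 1.63
tcp_pos: [0.3797, -0.1142, 0.2427]
orientation: [0.001, 0.653, 0.758, 0.0]
wrist_force: [0.6, 0.8, -0.1]
finger_gap: 0.0429
grip_force: 0.0
```

jog_arm --moves '[{"slide":[303,144,0],"angular":[0,0,-43]},{"slide":[303,144,0],"angular":[0,0,-43]},{"slide":[303,144,0],"angular":[0,0,-43]},{"slide":[303,144,0],"angular":[0,0,-43]},{"slide":[303,144,0],"angular":[0,0,-43]},{"slide":[303,144,0],"angular":[0,0,-43]},{"slide":[303,144,0],"angular":[0,0,-43]},{"slide":[303,144,0],"angular":[0,0,-43]},{"slide":[303,144,0],"angular":[0,0,-43]},{"slide":[303,144,0],"angular":[0,0,-43]}]'

```text
schema error: expected keys fingers, slide, angular
```

```bash
cat > m.py <<'E'
from h import *
import sys
np.set_printoptions(precision=4,suppress=True)
tag=sys.argv[1]
s=get_state(); print(s["clock"],s["tcp_pos"],s["orientation"],s["finger_gap"],s["wrist_force"])
for c in ("scene","side","wrist"):
    if c=="wrist": s=get_state()
    p=read_camera(c); save(p,c+tag+".png")
    for n,z in (("jar",.051),("pan_middle",.051),("pan",.038),("scale",0)):
        for r in tip_of(n,p)[:1]: print(c,n,r["p"],np.array(r["point"]),at(p,r["point"],z,s))
    for r in look_for("jar",p)[:1]: print(c,"look jar",r["p"],np.array(r["point"]))
    rgb=p["color"].astype(int); 
    m=((rgb[...,0]>1.7*rgb[...,1])&(rgb[...,0]>90)).astype(np.uint8)
    n,l,st,ce=cv2.connectedComponentsWithStats(m)
    for i in np.argsort(-st[1:,4])[:3]+1: print(" red",st[i],ce[i])
E
python3 m.py 1
```

```text
1.6333 [ 0.3797 -0.1142  0.2427] [0.0006 0.6527 0.7576 0.0001] 0.04287404117722739 [ 0.5635  0.7799 -0.1041]
scene jar 0.74 [336.2 167.2] [0.5175 0.1634 0.051 ]
scene pan_middle 0.71 [338.8 178.8] [0.5581 0.1465 0.051 ]
scene pan 0.66 [338.9 183.9] [0.5614 0.1451 0.038 ]
scene scale 0.64 [335.1 198. ] [ 0.5648  0.1333 -0.    ]
scene look jar 0.83 [340.  159.9]
 red [328 156  24  17 267] [339.1648 165.0375]
 red [374 222   1   1   1] [374. 222.]
 red [361 225   1   1   1] [361. 225.]
side jar 0.76 [343.3 251.9] [0.5284 0.168  0.051 ]
side pan_middle 0.85 [334.1 245.3] [0.549  0.1555 0.051 ]
side pan 0.67 [336.6 243.9] [0.5466 0.1396 0.038 ]
side scale 0.91 [335.2 258.5] [0.5466 0.1461 0.    ]
side look jar 0.72 [346.1 246.8]
 red [503   8  22  35 260] [515.95    29.0462]
 red [501  13   9   8  46] [504.913  16.5  ]
 red [502  23  10   8  46] [505.9783  26.5435]
 red [609  60   2   2   2] [609.5  60.5]
 red [607  59   1   1   1] [607.  59.]
```

View pics/wrist1.png

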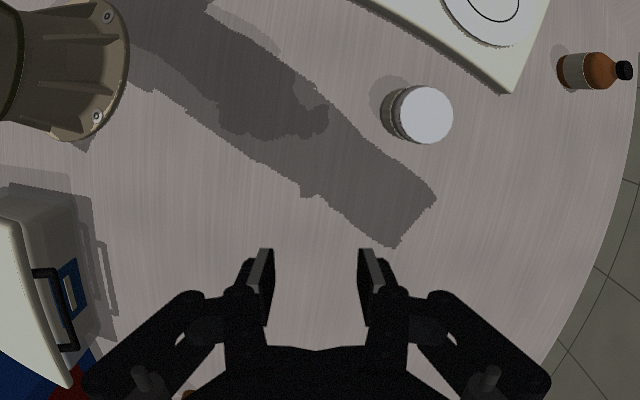

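The wrist picture shows the fingers at the bottom, around (265,270) and (370,270). So the camera looks along tool +x, and the pan is at the top right (490,10). I want the camera to face the pan while pushing, so I'll turn the tool so that +x is the push direction.

jog_arm --moves '[{"slide":[303,144,0],"angular":[0,0,-71],"fingers":0.5},{"slide":[303,144,0],"angular":[0,0,-71],"fingers":0.5},{"slide":[303,144,0],"angular":[0,0,-71],"fingers":0.5},{"slide":[303,144,0],"angular":[0,0,-71],"fingers":0.5},{"slide":[303,144,0],"angular":[0,0,-71],"fingers":0.5},{"slide":[303,144,0],"angular":[0,0,-71],"fingers":0.5},{"slide":[303,144,0],"angular":[0,0,-71],"fingers":0.5},{"slide":[303,144,0],"angular":[0,0,-71],"fingers":0.5},{"slide":[303,144,0],"angular":[0,0,-71],"fingers":0.5},{"slide":[303,144,0],"angular":[0,0,-71],"fingers":0.5}]'

```text
clock: 3.37
tcp_pos: [0.4792, 0.2073, 0.2416]
orientation: [-0.0, 0.089, 0.996, -0.0]
wrist_force: [-0.1, -0.5, 0.2]
finger_gap: 0.0428
grip_force: 0.0
```

jog_arm --moves '[{"slide":[0,0,0],"angular":[0,0,-71],"fingers":0.5},{"slide":[0,0,0],"angular":[0,0,-71],"fingers":0.5},{"slide":[0,0,0],"angular":[0,0,-71],"fingers":0.5},{"slide":[0,0,0],"angular":[0,0,-71],"fingers":0.5},{"slide":[0,0,0],"angular":[0,0,-71],"fingers":0.5},{"slide":[0,0,0],"angular":[0,0,-71],"fingers":0.5},{"slide":[0,0,0],"angular":[0,0,-71],"fingers":0.5},{"slide":[0,0,0],"angular":[0,0,-71],"fingers":0.5},{"slide":[0,0,0],"angular":[0,0,-71],"fingers":0.5},{"slide":[0,0,0],"angular":[0,0,-71],"fingers":0.5}]'

```text
clock: 4.2
tcp_pos: [0.4789, 0.2045, 0.2422]
orientation: [-0.0, -0.504, 0.864, -0.0]
wrist_force: [-0.1, 0.2, -0.2]
finger_gap: 0.0425
grip_force: 0.0
```

jog_arm --moves '[{"slide":[0,0,0],"angular":[0,0,-71],"fingers":0.5},{"slide":[0,0,0],"angular":[0,0,-71],"fingers":0.5},{"slide":[0,0,0],"angular":[0,0,-71],"fingers":0.5},{"slide":[0,0,0],"angular":[0,0,-71],"fingers":0.5},{"slide":[0,0,0],"angular":[0,0,-71],"fingers":0.5},{"slide":[0,0,0],"angular":[0,0,-71],"fingers":0.5},{"slide":[0,0,0],"angular":[0,0,-71],"fingers":0.5},{"slide":[0,0,0],"angular":[0,0,-71],"fingers":0.5},{"slide":[0,0,0],"angular":[0,0,-71],"fingers":0.5},{"slide":[0,0,0],"angular":[0,0,-71],"fingers":0.5}]'

```text
clock: 5.03
tcp_pos: [0.4789, 0.2045, 0.2422]
orientation: [0.0, 0.912, -0.41, -0.0]
wrist_force: [-0.3, 0.2, 0.9]
finger_gap: 0.0428
grip_force: 0.0
```

```bash
python3 m.py 2
```

```text
5.0333 [0.4789 0.2045 0.2422] [ 0.0001  0.912  -0.4103 -0.    ] 0.04282973869216129 [-0.31    0.1968  0.8771]
scene jar 0.86 [338.1 170.5] [0.5307 0.1609 0.051 ]
scene pan_middle 0.74 [336.5 179.6] [0.5579 0.1402 0.051 ]
scene pan 0.68 [335.7 183.6] [0.5567 0.139  0.038 ]
scene scale 0.61 [339.  195.8] [ 0.5627  0.1456 -0.    ]
scene look jar 0.63 [337.3 162.3]
 red [328 157  24  16 206] [339.2913 165.4854]
 red [357 223   2   2   2] [357.5 223.5]
 red [362 223   1   1   1] [362. 223.]
side jar 0.68 [346.1 252.3] [0.5229 0.1677 0.051 ]
side pan_middle 0.57 [336.1 244.3] [0.5457 0.1521 0.051 ]
side pan 0.92 [333.4 243.5] [0.553 0.14  0.038]
side scale 0.92 [335.4 257.2] [0.5469 0.1426 0.    ]
side look jar 0.65 [343.4 246.3]
 red [503   0  22  44 381] [515.8163  25.0919]
 red [502  23  10   9  55] [506.0909  26.7273]
 red [501  13   9   8  46] [504.9565  16.6522]
wrist jar 0.97 [304.4 128. ] [0.5259 0.1684 0.051 ]
wrist pan_middle 0.68 [302.8  98.9] [0.547  0.1465 0.051 ]
wrist pan 0.97 [301.2  92.9] [0.5532 0.1428 0.038 ]
wrist look jar 0.77 [306.3 126.6]
 red [301 104  10   6  16] [305.75  107.375]
 red [311 108   2   2   3] [311.3333 108.6667]
 red [297 108   3   1   3] [298. 108.]
```

View pics/wrist2.png

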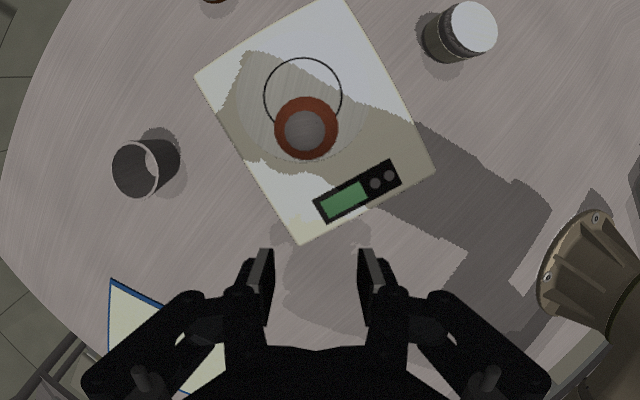

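The wrist picture shows the whole scale. The jar is at about (305,128), the marked circle's middle is at about (302,96), and the display is at (355,190). Next I'll fit both circles in metric terms.

```bash
cat > w.py <<'E'
from h import *
from scipy.optimize import least_squares
import sys
np.set_printoptions(precision=1,suppress=True)
TAG=sys.argv[1]
s=get_state(); p=read_camera("wrist"); save(p,"w"+TAG+".png")
q=s["orientation"]; Rt=R.from_quat([q[1],q[2],q[3],q[0]]).as_matrix()
P0=np.array([.553,.145])
img=cv2.GaussianBlur(p["color"],(3,3),0).astype(float)
# pixel lookup by world coords: build grid mapping px->world
vv,uu=np.mgrid[0:400,0:640]
f=200/np.tan(np.radians(p["fovy"])/2)
du=uu-p["cx"];dv=vv-p["cy"];r=np.hypot(du,dv)+1e-9;th=r/f
d=np.stack([du/r*np.sin(th),dv/r*np.sin(th),np.cos(th)],-1)
W=np.eye(4);W[:3,:3]=Rt;W[:3,3]=s["tcp_pos"];T=W@np.array(p["tool_from_camera"])
d=d@T[:3,:3].T;o=T[:3,3]
def wz(z): t=(z-o[2])/np.minimum(d[...,2],-1e-3); return (o+d*t[...,None])[...,:2]
def fit(pts,r0,c0,tol=.004):
    c=c0
    for k in range(4):
        e=np.abs(np.hypot(*(pts-c).T)-r0)<tol*(3-min(k,2)); x=pts[e]
        c=least_squares(lambda c:np.hypot(*(x-c).T)-r0,c,loss="soft_l1",f_scale=.0007).x
    return c,len(x)
A=wz(.051); g=img.mean(-1)
loc=cv2.GaussianBlur(g,(0,0),4); dark=(loc-g>12)&(np.hypot(*np.moveaxis(A-P0,-1,0))<.056)
red=((img[...,0]>1.5*img[...,1])&(np.hypot(*np.moveaxis(A-P0,-1,0))<.11)).astype(np.uint8)
n,l,st,ce=cv2.connectedComponentsWithStats(cv2.morphologyEx(red,cv2.MORPH_CLOSE,np.ones((3,3))))
i=1+np.argmax(st[1:,4]); rm=(l==i).astype(np.uint8)
cap=cv2.dilate(cv2.drawContours(np.zeros_like(rm),cv2.findContours(rm,0,1)[0],-1,1,-1),np.ones((7,7)))
dark&=cap==0
pc,n1=fit(A[dark],.040,P0)
B=wz(.066); hull=np.vstack(cv2.findContours(rm,0,1)[0])[:,0]; hp=B[hull[:,1],hull[:,0]]
(jc,rad)=cv2.minEnclosingCircle((hp*1000).astype(np.float32)); jf,n2=fit(hp,.0315,np.array(jc)/1000,.003)
print("clock",s["clock"],"tcp",s["tcp_pos"]*1000 if hasattr(s["tcp_pos"],"shape") else np.array(s["tcp_pos"])*1000,"yaw",np.degrees(np.arctan2(Rt[1,0],Rt[0,0])),"F",np.array(s["wrist_force"]),"gap",s["finger_gap"])
print("pan",pc*1000,n1,"jar",jf*1000,n2,"enc",np.array(jc),rad,"nhull",len(hull))
e=np.append(pc-jf,0); print("jar->pan world mm",e[:2]*1000,np.linalg.norm(e)*1000,"dir",np.degrees(np.arctan2(e[1],e[0])),"tool",Rt.T@e*1000)
print("tool jar-tcp",Rt.T@(np.append(jf,.066)-s["tcp_pos"])*1000,"pan-tcp",Rt.T@(np.append(pc,.051)-s["tcp_pos"])*1000)
E
python3 w.py a
```

```text
clock 5.9333 tcp [479.  204.4 242.3] yaw -48.81370245103946 F [ 1.  -0.6  0.1] gap 0.043246299003355686
pan [549.8 144.2] 467 jar [525.3 166.3] 176 enc [525.2 166.1] 31.29528045654297 nhull 176
jar->pan world mm [ 24.5 -22.1] 32.96557565906992 dir -42.03167794666156 tool [32.7 -3.9  0. ]
tool jar-tcp [ 59.2  -9.8 176.3] pan-tcp [ 91.9 -13.7 191.3]
```

jog_arm --moves '[{"slide":[-2.4,-2.4,30],"angular":[0,0,-6.8],"fingers":0.5},{"slide":[-2.4,-2.4,60],"angular":[0,0,-6.8],"fingers":0.5},{"slide":[-2.4,-2.4,90],"angular":[0,0,-6.8],"fingers":0.5},{"slide":[-2.4,-2.4,115],"angular":[0,0,-6.8],"fingers":0.5},{"slide":[-2.4,-2.4,140],"angular":[0,0,-6.8],"fingers":0.5},{"slide":[-2.4,-2.4,160],"angular":[0,0,-6.8],"fingers":0.5},{"slide":[-2.4,-2.4,170],"angular":[0,0,-6.8],"fingers":0.5},{"slide":[-2.4,-2.4,175],"angular":[0,0,-6.8],"fingers":0.5},{"slide":[-2.4,-2.4,175],"angular":[0,0,-6.8],"fingers":0.5}]'

```text
clock: 6.73
tcp_pos: [0.4788, 0.2077, 0.0666]
orientation: [0.0, 0.934, -0.358, -0.001]
wrist_force: [0.4, 0.3, 0.1]
finger_gap: 0.0425
grip_force: 0.0
```

```bash
python3 w.py b; python3 - <<'E'
from h import *
a=[]
for c,(x,y) in (("scene",(339,165)),("side",(343,250))):
    p=read_camera(c); a.append(cv2.resize(cv2.cvtColor(p["color"],cv2.COLOR_RGB2BGR)[y-60:y+60,x-60:x+60],(395,395),interpolation=2))
    s=get_state(); t=np.array(s["tcp_pos"]); 
    for h in (0,-.011): print(c,(proj(p,t+[0,0,h])-[x-60,y-60])*395/120)
cv2.imwrite("pics/b.png",np.hstack(a))
E
```

```text
clock 6.7333 tcp [478.8 207.7  66.6] yaw -42.00896351777151 F [0.4 0.3 0.1] gap 0.04245963055623009
pan [549.8 144.5] 1127 jar [525.3 166.6] 412 enc [525.4 166.3] 32.149837493896484 nhull 412
jar->pan world mm [ 24.5 -22.1] 32.96153118429475 dir -42.03479439937166 tool [33.  0. -0.]
tool jar-tcp [62.  -0.6  0.6] pan-tcp [95.  -0.6 15.6]
scene [213.93507654 141.77276417]
scene [213.49276454 153.30218542]
side [271.77430028 252.04791361]
side [270.19512796 264.30240637]
```

View pics/b.png

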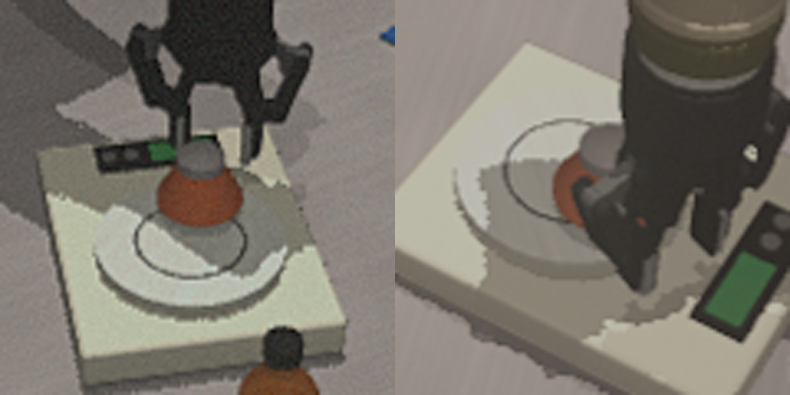

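View pics/wb.png

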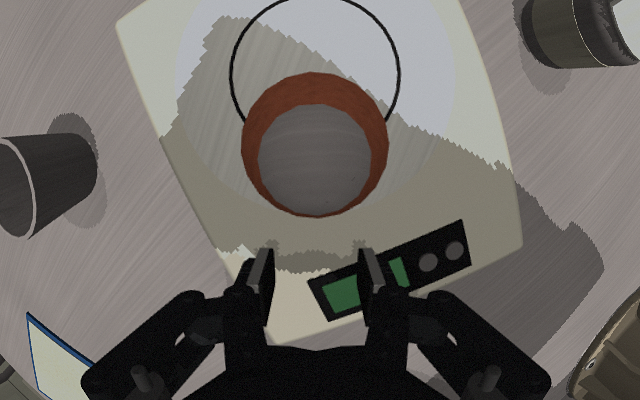

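The tips hang about 5 mm above the pan level, at about (213,155) in the left view. The jar is centred between the fingers ahead of them, at (315,145) in the wrist view. I'll raise 1.5 mm and push slowly along +x.

jog_arm --moves '[{"slide":[5,0,-1.5],"angular":[0,0,0],"fingers":0.5},{"slide":[10,0,-1.5],"angular":[0,0,0],"fingers":0.5},{"slide":[15,0,-1.5],"angular":[0,0,0],"fingers":0.5},{"slide":[18,0,-1.5],"angular":[0,0,0],"fingers":0.5},{"slide":[20,0,-1.5],"angular":[0,0,0],"fingers":0.5},{"slide":[22,0,-1.5],"angular":[0,0,0],"fingers":0.5},{"slide":[24,0,-1.5],"angular":[0,0,0],"fingers":0.5},{"slide":[26,0,-1.5],"angular":[0,0,0],"fingers":0.5},{"slide":[28,0,-1.5],"angular":[0,0,0],"fingers":0.5},{"slide":[30,0,-1.5],"angular":[0,0,0],"fingers":0.5}]'

```text
clock: 7.72
tcp_pos: [0.5012, 0.1878, 0.0686]
orientation: [0.0, 0.934, -0.358, -0.0]
wrist_force: [-1.2, 0.4, -0.1]
finger_gap: 0.0427
grip_force: 0.6
```

```bash
python3 w.py c
```

```text
clock 7.7167 tcp [501.2 187.8  68.6] yaw -41.99142969005241 F [-1.2  0.4 -0.1] gap 0.042734367452693205
pan [549.9 144.5] 1390 jar [527.4 163.9] 304 enc [527.4 163.9] 31.932828903198242 nhull 453
jar->pan world mm [ 22.5 -19.5] 29.725920931419676 dir -40.89179411966818 tool [29.7 -0.6 -0. ]
tool jar-tcp [35.4  0.2  2.6] pan-tcp [65.1 -0.4 17.6]
```

jog_arm --moves '[{"slide":[2,0,0],"angular":[0,0,0],"fingers":0.5},{"slide":[4,0,0],"angular":[0,0,0],"fingers":0.5},{"slide":[6,-0.1,0],"angular":[0,0,0],"fingers":0.5},{"slide":[8,-0.1,0],"angular":[0,0,0],"fingers":0.5},{"slide":[10,-0.2,0],"angular":[0,0,0],"fingers":0.5},{"slide":[12,-0.2,0],"angular":[0,0,0],"fingers":0.5},{"slide":[14,-0.3,0],"angular":[0,0,0],"fingers":0.5},{"slide":[16,-0.3,0],"angular":[0,0,0],"fingers":0.5},{"slide":[18,-0.4,0],"angular":[0,0,0],"fingers":0.5},{"slide":[20,-0.4,0],"angular":[0,0,0],"fingers":0.5}]'

```text
clock: 8.6
tcp_pos: [0.5168, 0.1745, 0.0688]
orientation: [0.0, 0.934, -0.358, 0.0]
wrist_force: [-0.5, 1.6, -0.2]
finger_gap: 0.043
grip_force: 0.4
```

```bash
python3 w.py d
```

```text
clock 8.6 tcp [516.8 174.5  68.8] yaw -42.007213578724766 F [-0.5  1.6 -0.2] gap 0.04296372836677228
pan [550.  144.5] 1224 jar [543.  150.6] 304 enc [542.4 151.1] 32.64980697631836 nhull 452
jar->pan world mm [ 7.  -6.1] 9.266053795448135 dir -41.32082836206889 tool [ 9.3 -0.1  0. ]
tool jar-tcp [35.4  0.2  2.8] pan-tcp [44.7  0.1 17.8]
```

jog_arm --moves '[{"slide":[1.5,0,0],"angular":[0,0,0],"fingers":0.5},{"slide":[3,0,0],"angular":[0,0,0],"fingers":0.5},{"slide":[4.5,0,0],"angular":[0,0,0],"fingers":0.5},{"slide":[6,0,0],"angular":[0,0,0],"fingers":0.5},{"slide":[7,0,0],"angular":[0,0,0],"fingers":0.5},{"slide":[8,0,0],"angular":[0,0,0],"fingers":0.5},{"slide":[8.7,0,0],"angular":[0,0,0],"fingers":0.5},{"slide":[9,0,0],"angular":[0,0,0],"fingers":0.5},{"slide":[9,0,0],"angular":[0,0,0],"fingers":0.5}]'

```text
clock: 9.4
tcp_pos: [0.5234, 0.1685, 0.0688]
orientation: [0.0, 0.934, -0.358, 0.0]
wrist_force: [-1.2, 0.3, -0.0]
finger_gap: 0.043
grip_force: 0.3
```

```bash
python3 w.py e
```

```text
clock 9.4 tcp [523.4 168.5  68.8] yaw -42.009407349458485 F [-1.2  0.3 -0. ] gap 0.04298887386142096
pan [549.9 144.5] 1317 jar [549.6 144.7] 307 enc [549.2 144.9] 32.345436096191406 nhull 456
jar->pan world mm [ 0.3 -0.1] 0.3311621447905022 dir -26.509516473823293 tool [ 0.3 -0.1  0. ]
tool jar-tcp [35.4  0.2  2.8] pan-tcp [35.7  0.1 17.8]
```

Centred as far as the measurement goes. Now I'll back straight out, rise and check from higher up.

jog_arm --moves '[{"slide":[-2,0,0],"angular":[0,0,0],"fingers":0.5},{"slide":[-6,0,0],"angular":[0,0,0],"fingers":0.5},{"slide":[-14,0,0],"angular":[0,0,0],"fingers":0.5},{"slide":[-24,0,0],"angular":[0,0,0],"fingers":0.5},{"slide":[-34,0,0],"angular":[0,0,0],"fingers":0.5},{"slide":[-40,0,-10],"angular":[0,0,0],"fingers":0.5},{"slide":[-44,0,-40],"angular":[0,0,0],"fingers":0.5},{"slide":[-46,0,-80],"angular":[0,0,0],"fingers":0.5},{"slide":[-46,0,-120],"angular":[0,0,0],"fingers":0.5},{"slide":[-46,0,-130],"angular":[0,0,0],"fingers":0.5}]'

```text
clock: 10.28
tcp_pos: [0.4912, 0.2008, 0.206]
orientation: [-0.003, 0.934, -0.358, 0.004]
wrist_force: [1.7, 0.3, 0.5]
finger_gap: 0.0425
grip_force: 0.0
```

```bash
python3 w.py f; python3 - <<'E'
from h import *
a=[cv2.resize(cv2.imread("pics/wf.png")[0:230,180:450],(468,395))]
p=read_camera("side"); a.append(cv2.resize(cv2.cvtColor(p["color"],cv2.COLOR_RGB2BGR)[200:300,295:375],(316,395),interpolation=2))
cv2.imwrite("pics/c.png",np.hstack(a))
E
```

```text
clock 10.2833 tcp [491.2 200.8 206. ] yaw -41.93574068153027 F [1.7 0.3 0.5] gap 0.0425009437218678
pan [549.9 144.3] 740 jar [549.6 144.4] 201 enc [549.7 144.5] 31.279497146606445 nhull 201
jar->pan world mm [ 0.4 -0.2] 0.41350953045717326 dir -23.021703142764377 tool [ 0.4 -0.1  0. ]
tool jar-tcp [ 80.3   4.1 140.5] pan-tcp [ 80.6   4.1 155.5]
```

View pics/c.png

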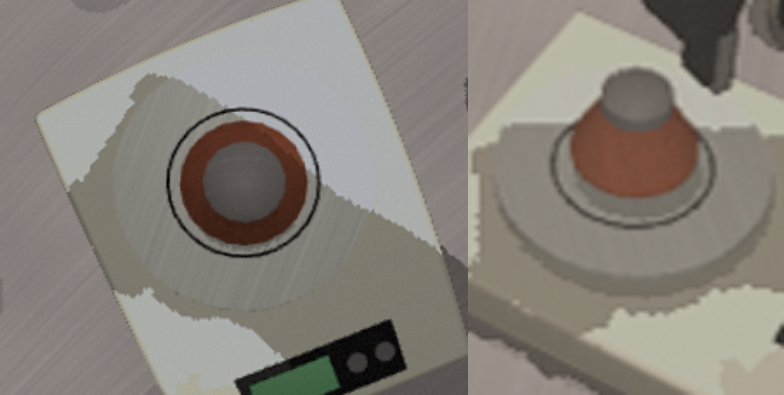

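The jar stands upright at (243,183) in the wrist crop, concentric with the marked circle at (243,182). The fingers are clear of it.

```bash
python3 -c "
from workcell import *
print(hand_in())"
```

```text
the job is handed in; nothing more can be done
None
```

The jar stands upright and untouched about 0.4 mm from the middle of the pan by my camera measurement, and the job was handed in at about 10 s on the robot's clock; no verdict came back.

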